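# Pack the smear kit in layers

### The job

Pack the smear kit on the desk: first set the nearer carton of cover glasses (not the one far back) flat and upright on the padded floor of the metal caddy, lengthwise between its two notched end walls, and only then lay the black felt marker over it, resting in the notches of both end walls and about centred. Let go of both.

Things in the scene. Friction and masses are not known exactly. Their poses are not given: they have to be found in the camera images.
- caddy: Fixed aluminium kit caddy, 100 x 134 x 62 mm (x, y, z). Origin: centre of its underside; y lengthwise from end wall to end wall, z up. Padded floor 6 mm up. End walls 12 mm thick, inner faces at y = +-55 mm, each with a notch mid-top. 20 mm high corner rails, inner faces at x = +-31 mm, |y| 31 to 55 mm; between them the long sides are open for fingers above a 4 mm base.
- carton: Pale blue cardboard carton of cover glasses, a closed rigid box 48 x 98 x 34 mm (x, y, z), about 60 g, loose on the desk with its z axis up. Origin: centre of its underside; y axis along its 98 mm length. Its place is centred on the caddy's origin, long axis along the caddy's y; its top then stands 40 mm above that origin. It cannot go in once the marker lies in the notches.
- marker: Black felt marker lying on the desk, 131 mm long and 16 mm thick (it does not roll), about 30 g. Origin: centre of its underside; y axis along its length, z up as it lies. Beware of the tall fixed microscope right of the caddy: about 0.42 m high, x 0.35 to 0.56 m, y below -0.07 m; swing round it close to the base (within 0.38 m of its axis, 0.45 m up), not through it.
- marker_mid (a point): Middle of the marker, on its centre line, 8 mm above the marker's origin; axes as the marker's. The notches it lies in are centred on x = 0 of the caddy, 32 mm wide at the bottom, flaring to 44 mm at the top; their bottoms are 46 mm above the caddy's origin, 6 mm above the packed carton.

How it is judged:
By the outcome, as a careful person would: the job done as asked, in the order asked, and still so for the second after the job is handed in, with the robot touching nothing.
It also fails if it takes over 56 s, if anything falls off the work surface, if the arm or the gripper's body presses on something with over 40 N, if the wrist force passes 120 N, or if a joint passes its speed limit or range.

### The arm

A 7-joint arm with a two-finger parallel gripper is mounted at the origin on a cart in front of the work surface, level with it; the furniture and walls round the work are solid. World frame = base frame: x ahead of the robot, y to its left, z up, the work surface at z = 0. Lengths are in m, angles in rad, forces in N, time in s.
With the tool pointing down it reaches from about 0.4 to 0.875 m from the base axis. Payload 19.3 kg.
Tool frame: the origin (TCP) lies on the mounting face of the last link; the fingertips stand 173 mm ahead of it and the grasp point (between the pads) lies 155 mm ahead of it (bot.grip_point_offset is the distance from the TCP to the grasp point, in m); z points along the fingers, y is the line along which they close (so a half turn about z gives the same grasp; the last joint's range is limited). The gripper opens to 85 mm and grips with 20 to 120 N. Pads are 22 mm wide; open, the fingers measure 114 mm over their backs; the gripper's body (76 mm by 85 mm) begins 54 mm behind the grasp point. The pads swing forward as they close: fully open they stand 13 mm farther back than shut.
Start: joints at [1.214, 0.521, -0.036, 1.599, 0.021, 1.021, -0.113], TCP at [0.177, -0.599, 0.405] pointing down, gripper open.
Joint ranges: [-2.91, 2.91], [-0.3, 2.13], [-1.5, 1.42], [0.17, 2.43], [-1.26, 4.41], [0.16, 1.93], [-2.52, 2.52]. Speed limits (rad/s): [1.89, 1.89, 2.39, 2.39, 3.01, 3.01, 3.01].

### API

Orientations are given as [roll, pitch, yaw] about the fixed x, y, z axes, in that order (R = Rz(yaw) Ry(pitch) Rx(roll)).
In Python, from workcell import bot gives the robot as it stands.
- The arm moves only by the tool arm_command, never from a script. Its argument "deltas" is a list of rows, each a list of 3 entries, a list of its own where there are three numbers: the shift along the tool's x, y, z in cm, then the turn, a rotation vector about the tool's x, y, z in rad, then the finger opening in cm, from 0 to 8.54. In form: [[[tx, ty, tz], [rx, ry, rz], claw], ...]. A call has 1 to 20 rows; each row shifts and turns the commanded pose from where the row before left it, along the tool's axes as they then stand; what a row does not reach is not made up. A row lasts 1/10 s, in which the tool goes at most 50 mm and 8.59 degrees, less where a joint would pass 70% of its speed; a pose out of reach is approached as far as the arm can. A call with a gripper value outside its range is refused whole. The fingers move at their own pace and stop on an object; "newtons" is the grip in N (left out, the last holds). Time passes only in rows, so rows that do not move let the fingers close. It gives the time, the measured TCP pose, the force, the opening and the grip force at its end, in the units of the state.
- bot.observe(): the state, without advancing time (a new reading comes with each control period).
- bot.grab_frame(name): name is "scene" or "top" or "wrist"; returns a dict with "frame" (384x512x3 uint8, red, green, blue), "K" (3x3 intrinsics, pixels), "k1" (the pictures are not rectified: a ray, as slopes to the right and down, at radius r is drawn at 1 + k1 r^2 times it, then the intrinsics apply), "rvec" (rotation vector, rad) and "tvec" (3), from world to camera coordinates, as OpenCV has them; the wrist camera has in their place "T_tool_cam" (4x4, takes a point from camera to tool coordinates, whose origin is the TCP and whose axes are the flange's). Camera axes: x right, y down, z forward; pixel columns grow to the right and rows downward; lengths in m; the calibration is good to about 2 mm. A picture is of the moment at which its call begins: read the wrist's pose just before it. There is no depth.
- bot.job_done(): hands the job in; it is judged then, once.
Trained networks look in a picture, given as the dict that the camera call returned (one of the last four; its "shot" number tells which), for a name from the list of things; names that differ only in an ending like _2 or _b are one class to them, and where a whole thing is asked for, a point or a joint stands for the part that bears it (a point fixed in the world has none). Each returns a list of dicts, best first, with "p" (0 to 1); they miss things now and then, are a little off and sometimes report something else, mostly with a low value. They report only what shows in the picture. A call takes as long as a camera call.
- bot.find_in(name, picture): "rect" ([left, top, width, height] in pixels, round what is visible of it).
- bot.mark_of(name, picture): "at" ([column, row] in pixels: a listed point, or the origin of a listed thing).
The state is a dict: "clock": time; "qpos": joint angles; "qd": joint speeds; "joint_efforts": joint torques, N m; "position": TCP position; "tool_rot": TCP orientation; "force": force on the tool from outside, world axes, zero at the start; "moment": the same for the moment, N m; "grip_width": finger opening in m; "finger_force": force on a finger pad.
Only numpy, scipy, OpenCV 4.12 (cv2) and the standard library are available. Lean on these libraries where they do the work, as an engineer would, in place of code of your own. Each camera call takes 0.05 s, during which the arm holds its last target. There are 200 camera calls.

## Working session

There is one attempt and no reset: what is moved stays moved. The work goes in short steps, Python scripts to look and compute and a tool call to move; the robot and the scene stay as the last step left them, time stands still between calls to the robot, and variables do not carry over. Pictures are saved under pics/ and viewed, at most 10 in all, crops included, and the job is handed in when it is done.

Besides the shell and the picture viewer there is one more tool, called after "Call:" as name(argument=value, ...) on one line, values as JSON. arm_command: Moves the arm, as the interface text tells. Its arguments: {"type":"object","properties":{"deltas":{"type":"array","items":{"type":"array"}},"newtons":{"type":"number"}},"required":["deltas"]}

```bash
ls; mkdir -p pics; cat > h.py <<'E'
import numpy as np, cv2
from scipy.spatial.transform import Rotation as R
from workcell import bot
np.set_printoptions(precision=4,suppress=True)
def campose(f,st=None):
    if 'rvec' in f:
        Rm=cv2.Rodrigues(np.array(f['rvec'],float))[0]; t=np.array(f['tvec'],float).ravel()
        return Rm.T,-Rm.T@t
    T=np.array(f['T_tool_cam']); Rt=R.from_euler('xyz',st['tool_rot']).as_matrix()
    return Rt@T[:3,:3], Rt@T[:3,3]+np.array(st['position'])
def ray(f,px,st=None):
    K=np.array(f['K']);d=np.array([f['k1'],0,0,0,0],float)
    u=cv2.undistortPoints(np.array([[px]],float),K,d)[0,0]
    Rc,c=campose(f,st); return c,Rc@np.array([u[0],u[1],1])
def at_z(f,px,z,st=None):
    c,d=ray(f,px,st); return c+d*(z-c[2])/d[2]
def proj(f,P,st=None):
    Rc,c=campose(f,st); q=(np.atleast_2d(P)-c)@Rc
    return cv2.projectPoints(q,np.zeros(3),np.zeros(3),np.array(f['K']),np.array([f['k1'],0,0,0,0],float))[0][:,0]
def tri(a,b):
    (c1,d1),(c2,d2)=a,b
    A=np.c_[d1,-d2]; s=np.linalg.lstsq(A,c2-c1,rcond=None)[0]
    return (c1+s[0]*d1+c2+s[1]*d2)/2, np.linalg.norm(c1+s[0]*d1-c2-s[1]*d2)
def save(f,n,crop=None,s=1):
    im=f['frame'][...,::-1]
    if crop: x,y,w,h=crop; im=im[y:y+h,x:x+w]
    cv2.imwrite('pics/'+n,cv2.resize(im,None,fx=s,fy=s,interpolation=cv2.INTER_CUBIC))
E
python3 - <<'E'
from h import *
st=bot.observe(); print({k:np.array(v) for k,v in st.items()})
F={}
for n in('scene','top'):
    f=F[n]=bot.grab_frame(n); print(n,campose(f)[1])
    for o in('caddy','carton','marker','marker_mid'):
        for d in bot.mark_of(o,f)[:3]: print(o,'mark',np.round(d['at']),round(d['p'],2),at_z(f,d['at'],0.008 if o=='marker_mid' else 0))
        for d in bot.find_in(o,f)[:3]: print(o,'rect',np.round(d['rect']),round(d['p'],2))
im=np.hstack([F['scene']['frame'],F['top']['frame']])[...,::-1]
cv2.imwrite('pics/a.png',cv2.resize(F['top']['frame'][...,::-1],None,fx=1.5,fy=1.5)); save(F['scene'],'b.png',s=1.5)
E
```

```text
pics
{'clock': array(0.), 'qpos': array([ 1.2138,  0.522 , -0.0363,  1.6   ,  0.0212,  1.0211, -0.1128]), 'qd': array([ 0.0006, -0.0005, -0.0003,  0.0017,  0.    ,  0.0003,  0.002 ]), 'joint_efforts': array([  0.0024, -92.7131,   1.9812, -36.9937,   0.0178,   0.0082,
         0.    ]), 'position': array([ 0.1767, -0.5994,  0.4042]), 'tool_rot': array([-3.1405,  0.0001,  0.2868]), 'force': array([ 0.9447, -0.5531,  0.4381]), 'moment': array([ 0.0062, -0.003 , -0.0172]), 'finger_force': array(0.), 'grip_width': array(0.0852)}
scene [-0.0814  0.704   0.3838]
caddy mark [336. 213.] 0.8 [0.4664 0.0221 0.    ]
caddy rect [298. 168.  82.  67.] 0.63
carton mark [241. 260.] 0.93 [0.4388 0.2759 0.    ]
carton rect [207. 230.  74.  50.] 0.95
marker mark [246. 192.] 0.64 [0.6534 0.0885 0.    ]
marker rect [240. 175.  18.  32.] 0.72
marker_mid mark [247. 187.] 0.64 [0.6573 0.0813 0.008 ]
marker_mid rect [239. 177.  17.  26.] 0.55
top [0.3946 0.1756 0.8808]
caddy mark [307. 231.] 0.85 [0.4577 0.0301 0.    ]
caddy rect [275. 205.  69.  59.] 0.76
carton mark [200. 240.] 0.74 [0.4323 0.2736 0.    ]
carton rect [184. 216.  28.  46.] 0.88
marker mark [275. 156.] 0.89 [0.6329 0.1036 0.    ]
marker rect [263. 129.  33.  45.] 0.85
marker rect [275. 204.  69.  60.] 0.55
marker_mid mark [279. 153.] 0.91 [0.64   0.0956 0.008 ]
marker_mid rect [268. 130.  25.  50.] 0.85
```

View pics/a.png

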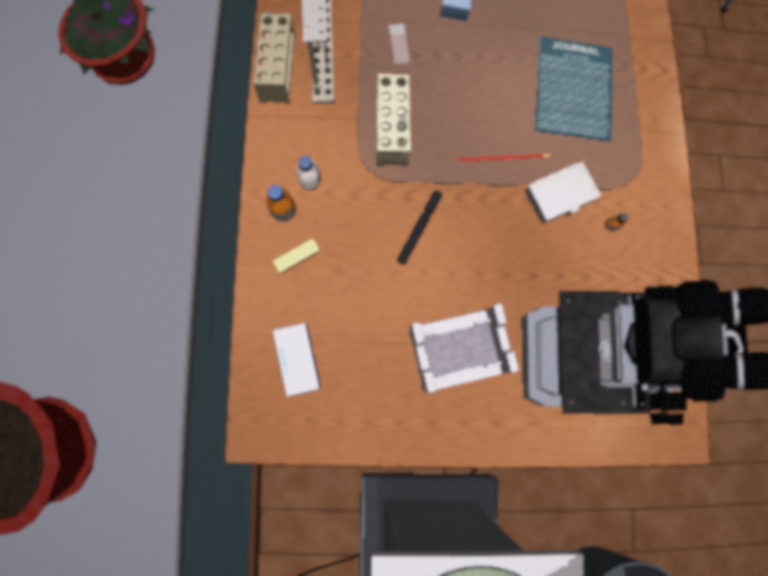

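View pics/b.png

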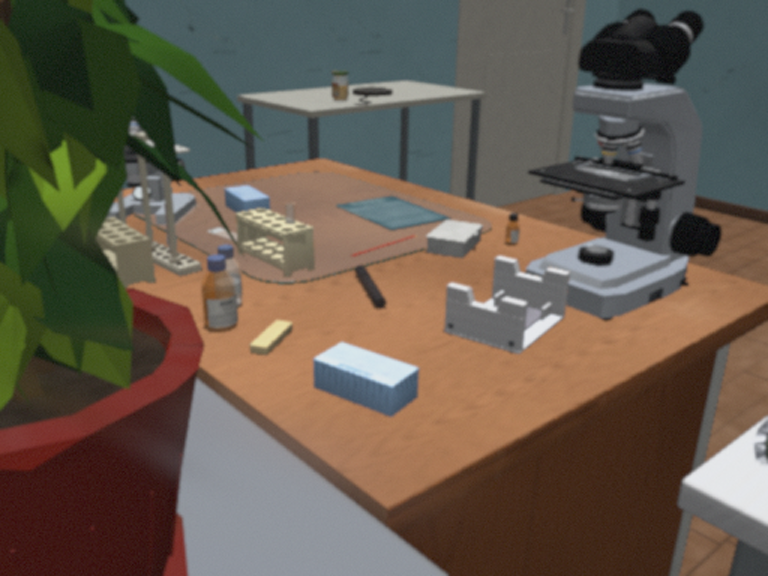

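The top picture shows the carton at about (197,240), the caddy at (310,231) with end walls left and right, and the marker from (291,129) to (268,175). The scene view agrees, and the far carton at top (304,4) is the wrong one.

```bash
cat >> h.py <<'E'
def rel(st,p,yaw):
    "tool-frame shift (cm) and rz (rad) to reach TCP p, pointing down with yaw"
    Rt=R.from_euler('xyz',st['tool_rot']); Rg=R.from_euler('xyz',[np.pi,0,yaw])
    return Rt.inv().apply(np.array(p)-st['position'])*100,(Rt.inv()*Rg).as_rotvec()
E
python3 - <<'E'
from h import *
f=bot.grab_frame('top')
def q(ps,z): return np.array([at_z(f,np.array(p)/1.5,z) for p in ps])
c=q([(275,330),(305,323),(319,388),(286,396)],.034);print('carton',c,c.mean(0))
d=(c[0]+c[1]-c[2]-c[3]);print('yaw long',np.arctan2(d[1],d[0]),np.linalg.norm(d)/2)
c=q([(411,325),(501,305),(517,370),(428,390)],.062);print('caddy',c,c.mean(0))
d=(c[0]+c[3]-c[1]-c[2]);print('yaw long',np.arctan2(d[1],d[0]),np.linalg.norm(d)/2)
c=q([(437,193),(402,262)],.010);print('marker',c,c.mean(0));d=c[0]-c[1];print(np.arctan2(d[1],d[0]),np.linalg.norm(d))
st=bot.observe()
g=np.array([np.cos(-1.284),np.sin(-1.284)])
print(rel(st,[*(0.33*g),.45],st['tool_rot'][2]))
E
```

```text
carton [[0.4742 0.3081 0.034 ]
 [0.4856 0.2644 0.034 ]
 [0.3915 0.2406 0.034 ]
 [0.3789 0.2879 0.034 ]] [0.4326 0.2753 0.034 ]
yaw long 0.2281747685439419 0.09719528824284268
caddy [[ 0.4831  0.1105  0.062 ]
 [ 0.5146 -0.0199  0.062 ]
 [ 0.4215 -0.0418  0.062 ]
 [ 0.3917  0.0856  0.062 ]] [0.4527 0.0336 0.062 ]
yaw long 1.8043287933686816 0.13250523579684748
marker [[0.6996 0.0668 0.01  ]
 [0.586  0.1212 0.01  ]] [0.6428 0.094  0.01  ]
-0.44703927173425945 0.12588512480075784
(array([  0.0024, -29.5007,  -4.5321]), array([-0.,  0., -0.]))
```

Call:
arm_command(deltas=[[[0,-4.9,-0.75],[0,0,0],8.5],[[0,-4.9,-0.75],[0,0,0],8.5],[[0,-4.9,-0.75],[0,0,0],8.5],[[0,-4.9,-0.75],[0,0,0],8.5],[[0,-4.9,-0.75],[0,0,0],8.5],[[0,-4.9,-0.75],[0,0,0],8.5],[[0,0,0],[0,0,0],8.5],[[0,0,0],[0,0,0],8.5]])

```text
clock: 1.75
position: [0.0935, -0.3171, 0.4505]
tool_rot: [3.139, -0.0, 0.287]
force: [0.8, -0.0, -0.5]
grip_width: 0.085
finger_force: 0.0
```

Call:
arm_command(deltas=[[[4.11,-0.26,0],[0,0,-0.125],8.5],[[4.11,-0.26,0],[0,0,-0.125],8.5],[[4.11,-0.26,0],[0,0,-0.125],8.5],[[4.11,-0.26,0],[0,0,-0.125],8.5],[[4.11,-0.26,0],[0,0,-0.125],8.5],[[4.11,-0.26,0],[0,0,-0.125],8.5],[[4.11,-0.26,0],[0,0,-0.125],8.5],[[4.11,-0.26,0],[0,0,-0.125],8.5],[[4.11,-0.26,0],[0,0,-0.125],8.5],[[4.11,-0.26,0],[0,0,-0.125],8.5],[[4.11,-0.26,0],[0,0,-0.125],8.5],[[4.11,-0.26,0],[0,0,-0.125],8.5],[[4.11,-0.26,0],[0,0,-0.125],8.5],[[4.11,-0.26,0],[0,0,-0.125],8.5],[[4.11,-0.26,0],[0,0,-0.125],8.5],[[0,0,0],[0,0,0],8.5]])

```text
clock: 3.35
position: [0.2727, 0.1861, 0.4501]
tool_rot: [3.14, -0.003, 2.172]
force: [1.1, -1.3, 0.4]
grip_width: 0.0847
finger_force: 0.0
```

```bash
python3 - <<'E'
from h import *
st=bot.observe(); print(np.array(st['position']),st['tool_rot'],np.array(st['qpos']),np.array(st['force']))
print(rel(st,[.433,.275,.33],0.228+np.pi))
f=bot.grab_frame('wrist');print(f['T_tool_cam'])
E
```

```text
[0.2727 0.1861 0.4501] [ 3.1403 -0.0025  2.1721] [ 0.2688  0.0083 -1.0216  2.1887  0.0059  0.9468 -0.155 ] [ 1.1198 -1.2503  0.4359]
(array([-1.7676, 18.2319, 12.026 ]), array([ 0.0027, -0.0014, -1.1975]))
[[-0.0002 -0.9499 -0.3126  0.0795]
 [ 1.      0.0002 -0.0012 -0.    ]
 [ 0.0012 -0.3126  0.9499  0.0303]
 [ 0.      0.      0.      1.    ]]
```

Call:
arm_command(deltas=[[[-0.35,3.65,2.4],[0,0,0],8.5],[[-0.35,3.65,2.4],[0,0,0],8.5],[[-0.35,3.65,2.4],[0,0,0],8.5],[[-0.35,3.65,2.4],[0,0,0],8.5],[[-0.35,3.65,2.4],[0,0,0],8.5],[[0,0,0],[0,0,-0.133],8.5],[[0,0,0],[0,0,-0.133],8.5],[[0,0,0],[0,0,-0.133],8.5],[[0,0,0],[0,0,-0.133],8.5],[[0,0,0],[0,0,-0.133],8.5],[[0,0,0],[0,0,-0.133],8.5],[[0,0,0],[0,0,-0.133],8.5],[[0,0,0],[0,0,-0.133],8.5],[[0,0,0],[0,0,-0.133],8.5],[[0,0,0],[0,0,0],8.5],[[0,0,0],[0,0,0],8.5]])

```text
clock: 5.0
position: [0.4311, 0.2658, 0.3328]
tool_rot: [-3.141, -0.002, -2.93]
force: [-0.1, -0.2, -0.3]
grip_width: 0.085
finger_force: 0.0
```

```bash
python3 - <<'E'
from h import *
st=bot.observe(); print(np.array(st['position']),st['tool_rot'],np.array(st['qpos']))
f=bot.grab_frame('wrist');save(f,'c.png',s=1.5)
for d in bot.mark_of('carton',f)[:2]: print(d,at_z(f,d['at'],0,st))
np.save('s.npy',[st['position'],st['tool_rot']])
import pickle; pickle.dump((st,f),open('c.pkl','wb'))
print(rel(st,[.433,.275,.33],0.228+np.pi))
E
```

```text
[0.4311 0.2658 0.3328] [-3.1407 -0.002  -2.9304] [ 0.1271  0.6838 -1.1348  1.9391  0.7384  1.0162  0.4312]
{'at': [267.8, 177.1], 'p': 0.6} [0.4335 0.275  0.    ]
(array([-0.376 ,  0.8564,  0.2824]), array([-0.0009, -0.002 , -0.0168]))
```

View pics/c.png

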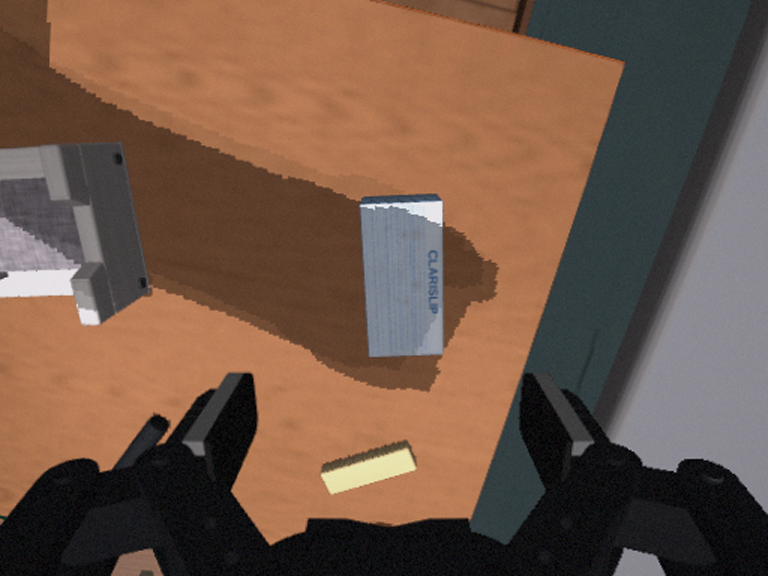

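The wrist view shows the carton top with corners (360,206), (442,201), (442,355), (369,357) in 1.5x pixels. It lies clear of everything, with the caddy's near end wall at left.

```bash
python3 - <<'E'
from h import *
import pickle; st,f=pickle.load(open('c.pkl','rb'))
c=np.array([at_z(f,np.array(p)/1.5,.034,st) for p in [(360,206),(442,201),(442,355),(369,357)]])
d=c[0]+c[1]-c[2]-c[3];e=c[1]+c[2]-c[0]-c[3]
m=c.mean(0);print(c,m,np.linalg.norm(d)/2,np.linalg.norm(e)/2,np.arctan2(d[1],d[0]),np.arctan2(e[1],e[0])-np.pi/2)
st=bot.observe()
y=np.arctan2(-d[1],-d[0]);print(rel(st,[m[0],m[1],.18],y if abs(y)>1.57 else y+np.pi))
E
```

```text
[[0.3947 0.2406 0.034 ]
 [0.3819 0.2863 0.034 ]
 [0.477  0.3102 0.034 ]
 [0.4882 0.2648 0.034 ]] [0.4354 0.2755 0.034 ] 0.09734279976303675 0.04708940087014509 -2.8918041709050653 0.25720670183833527
(array([-0.6702,  0.8337, 15.3215]), array([-0.0014, -0.0011, -0.0368]))
```

Call:
arm_command(deltas=[[[-0.67,0.83,2.3],[0,0,-0.036],8.5],[[0,0,4],[0,0,0],8.5],[[0,0,4],[0,0,0],8.5],[[0,0,3],[0,0,0],8.5],[[0,0,2],[0,0,0],8.5],[[0,0,0],[0,0,0],8.5],[[0,0,0],[0,0,0],3],[[0,0,0],[0,0,0],3],[[0,0,0],[0,0,0],3],[[0,0,0],[0,0,0],3],[[0,0,0],[0,0,0],3],[[0,0,0],[0,0,0],3]], newtons=35)

```text
clock: 6.3
position: [0.4355, 0.2759, 0.1818]
tool_rot: [-3.14, 0.001, -2.889]
force: [-1.4, -1.3, 8.7]
grip_width: 0.0477
finger_force: 35.5
```

Call:
arm_command(deltas=[[[0,0,0],[0,0,0],3],[[0,0,-2],[0,0,0],3],[[0,0,-4],[0,0,0],3],[[0,0,-4],[0,0,0],3],[[0,0,-4],[0,0,0],3],[[0,0,-2],[0,0,0],3],[[0,0,0],[0,0,0],3]])

```text
clock: 7.0
position: [0.4354, 0.2763, 0.3437]
tool_rot: [-3.141, 0.004, -2.889]
force: [0.2, 0.0, -2.2]
grip_width: 0.0475
finger_force: 37.0
```

```bash
python3 - <<'E'
from h import *
st=bot.observe(); print(np.array(st['position']),st['tool_rot'],np.array(st['qpos']),st['grip_width'],st['finger_force'])
a=1.804; u=np.array([np.cos(a),np.sin(a)])
print(rel(st,[*(np.array([.4535,.034])),.30],a))
E
```

```text
[0.4354 0.2763 0.3437] [-3.1408  0.004  -2.8893] [ 0.114   0.6803 -1.1417  1.9093  0.729   1.0403  0.4757] 0.0475239904400875 37.00201213359833
(array([  4.3172, -23.909 ,   4.3757]), array([0.0026, 0.0038, 1.5899]))
```

```bash
python3 - <<'E'
from h import *
st=bot.observe(); a=1.804; u=np.array([np.cos(a),np.sin(a)])
print(rel(st,[*(np.array([.4535,.034])+.11*u),.32],a))
E
```

```text
(array([  4.0992, -12.9127,   2.3675]), array([0.0026, 0.0038, 1.5899]))
```

Call:
arm_command(deltas=[[[1,-3.2,0.6],[0,0,0],3],[[1,-3.2,0.6],[0,0,0],3],[[1,-3.2,0.6],[0,0,0],3],[[1,-3.2,0.6],[0,0,0],3],[[0,0,0],[0,0,0.1325],3],[[0,0,0],[0,0,0.1325],3],[[0,0,0],[0,0,0.1325],3],[[0,0,0],[0,0,0.1325],3],[[0,0,0],[0,0,0.1325],3],[[0,0,0],[0,0,0.1325],3],[[0,0,0],[0,0,0.1325],3],[[0,0,0],[0,0,0.1325],3],[[0,0,0],[0,0,0.1325],3],[[0,0,0],[0,0,0.1325],3],[[0,0,0],[0,0,0.1325],3],[[0,0,0],[0,0,0.1325],3],[[0,0,0],[0,0,0],3],[[0,0,0],[0,0,0],3]])

```text
clock: 8.8
position: [0.4283, 0.142, 0.3167]
tool_rot: [-3.141, 0.002, 1.809]
force: [0.0, -0.3, -0.7]
grip_width: 0.0474
finger_force: 37.0
```

```bash
python3 - <<'E'
from h import *
import pickle
st=bot.observe(); print(np.array(st['position']),st['tool_rot'],np.array(st['qpos']),st['grip_width'],st['finger_force'])
f=bot.grab_frame('wrist');save(f,'d.png',s=1.56)
for d in bot.mark_of('caddy',f)[:2]: print(d,at_z(f,d['at'],0,st))
pickle.dump((st,f),open('d.pkl','wb'))
E
```

```text
[0.4283 0.142  0.3167] [-3.1409  0.0017  1.8089] [ 0.1592  0.4812 -0.7817  2.0957  0.4974  0.7563 -0.7008] 0.04743649271223223 37.01029300689697
```

View pics/d.png

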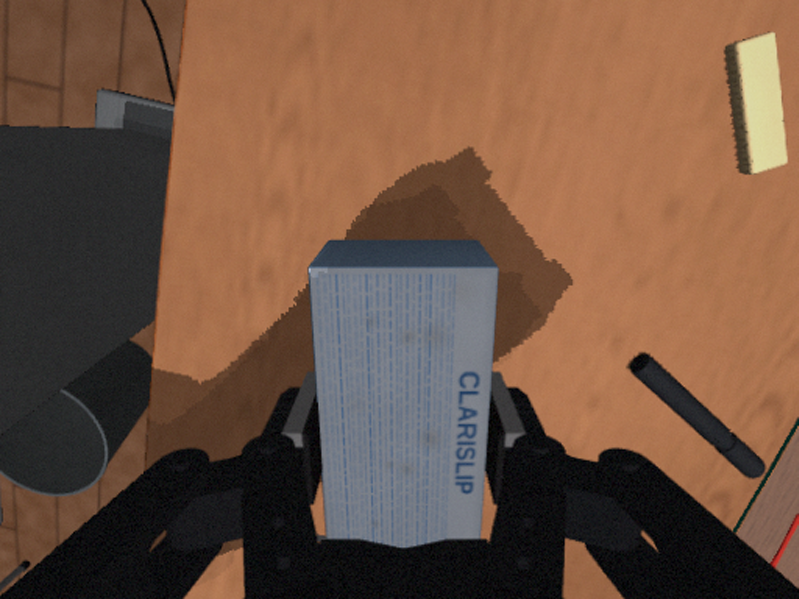

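The carton hangs straight in the grip, with its far top edge at (311,268)–(497,266). The caddy is hidden below the frame and the marker is at right, (640,362)–(757,470). I'll look again from above the caddy.

Call:
arm_command(deltas=[[[-3.6,0,0.3],[0,0,0],3],[[-3.6,0,0.3],[0,0,0],3],[[0,0,0],[0,0,0],3],[[0,0,0],[0,0,0],3]])

```text
clock: 9.3
position: [0.4453, 0.0712, 0.3106]
tool_rot: [-3.141, 0.001, 1.805]
force: [0.2, 0.9, -0.5]
grip_width: 0.0474
finger_force: 37.0
```

```bash
python3 - <<'E'
from h import *
import pickle
st,f=pickle.load(open('d.pkl','rb'))
for p in [(311,268),(497,266)]:
    P=at_z(f,np.array(p)/1.5625,st['position'][2]-.1478,st); print('carton corner in tool',R.from_euler('xyz',st['tool_rot']).inv().apply(P-st['position']))
st=bot.observe(); print(np.array(st['position']),st['tool_rot'])
f=bot.grab_frame('wrist')
g=bot.grab_frame('top')
for d in bot.mark_of('caddy',g)[:2]: print(d,at_z(g,d['at'],0))
pickle.dump((st,f,g),open('e.pkl','wb'))
im=np.vstack([cv2.resize(f['frame'][:260],None,fx=1.56,fy=1.56)]); cv2.imwrite('pics/e.png',im[...,::-1])
E
```

```text
carton corner in tool [ 0.0487 -0.0232  0.1477]
carton corner in tool [0.0492 0.0235 0.1477]
[0.4453 0.0712 0.3106] [-3.1406  0.0011  1.8047]
{'at': [277.0, 151.8], 'p': 0.18} [0.6443 0.0998 0.    ]
```

View pics/e.png

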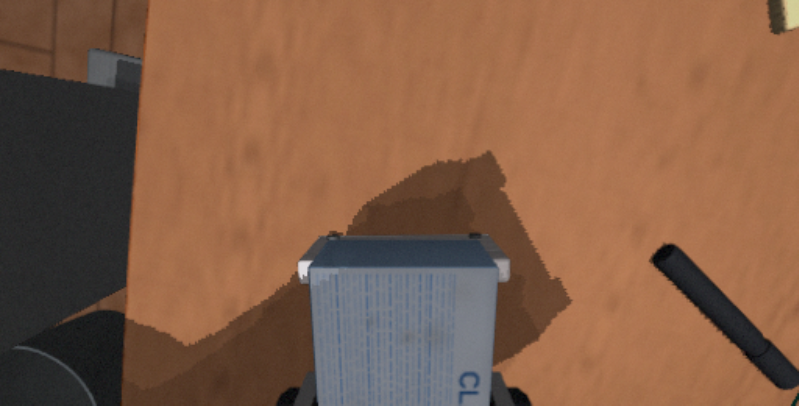

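The caddy's near end wall just peeks out behind the carton, at (300,265) and (509,265). Four more centimetres should show it.

Call:
arm_command(deltas=[[[-3.8,0,0],[0,0,0],3],[[0,0,0],[0,0,0],3],[[0,0,0],[0,0,0],3]])

```text
clock: 9.75
position: [0.454, 0.0351, 0.3109]
tool_rot: [-3.141, 0.001, 1.805]
force: [0.7, -0.6, -0.8]
grip_width: 0.0476
finger_force: 37.0
```

```bash
python3 - <<'E'
from h import *
import pickle
st=bot.observe(); print(np.array(st['position']),st['tool_rot'])
f=bot.grab_frame('wrist')
pickle.dump((st,f),open('f.pkl','wb'))
save(f,'f.png',crop=(156,90,200,150),s=4)
E
```

```text
[0.454  0.0351 0.3109] [-3.1409  0.0012  1.8048]
```

View pics/f.png

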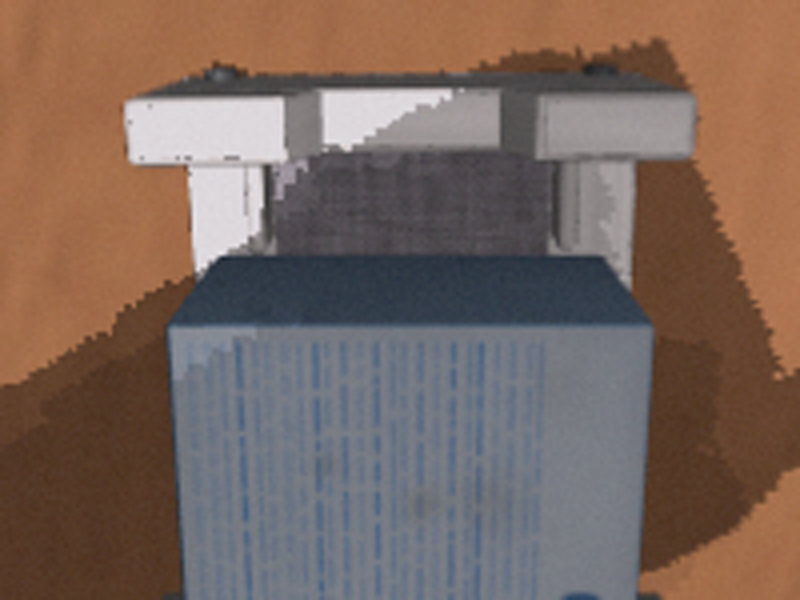

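The near end wall's top face shows clearly: outer corners (125,100) and (692,94), inner corners (130,163) and (693,159) in the crop. The notch and padded floor lie beyond the carton.

```bash
python3 - <<'E'
from h import *
import pickle
st,f=pickle.load(open('f.pkl','rb'))
c=np.array([at_z(f,np.array(p)/4+[156,90],.062,st) for p in [(125,100),(692,94),(693,160),(130,163)]])
print(c)
e=c[1]+c[2]-c[0]-c[3]; print('width',np.linalg.norm(e)/2,'thick',np.linalg.norm(c[0]+c[1]-c[2]-c[3])/2)
a=np.arctan2(e[1],e[0])+np.pi/2; print('yaw',a)
u=np.array([np.cos(a),np.sin(a)]); 
m=c.mean(0)[:2]-.061*u; print('centre',m)
for yaw in(a,1.804): print(rel(bot.observe(),[*m,.1818+.006],yaw))
E
```

```text
[[0.3915 0.0842 0.062 ]
 [0.4866 0.1078 0.062 ]
 [0.4901 0.0971 0.062 ]
 [0.3942 0.0737 0.062 ]]
width 0.098345802206202 thick 0.011079517782631334
yaw 1.812530482523506
centre [0.4552 0.0315]
(array([-0.4252,  0.0377, 12.3116]), array([-0.0005,  0.0011, -0.0069]))
(array([-0.4252,  0.0377, 12.3116]), array([-0.0005,  0.0011,  0.0016]))
```

Call:
arm_command(deltas=[[[-0.38,0.04,1],[0,0,-0.003],3],[[0,0,3],[0,0,0],3],[[0,0,3],[0,0,0],3],[[0,0,2],[0,0,0],3],[[0,0,1.5],[0,0,0],3],[[0,0,1],[0,0,0],3],[[0,0,0.4],[0,0,0],3],[[0,0,0],[0,0,0],3],[[0,0,0],[0,0,0],3]])

```text
clock: 10.7
position: [0.4554, 0.0313, 0.1923]
tool_rot: [-3.141, 0.001, 1.808]
force: [-1.1, -0.5, -1.0]
grip_width: 0.0474
finger_force: 37.0
```

Inside, no contact. Now down slowly.

Call:
arm_command(deltas=[[[0,0,0.2],[0,0,0],3],[[0,0,0.15],[0,0,0],3],[[0,0,0.1],[0,0,0],3],[[0,0,0],[0,0,0],3],[[0,0,0],[0,0,0],3]])

```text
clock: 11.2
position: [0.4553, 0.0312, 0.1877]
tool_rot: [-3.141, 0.002, 1.808]
force: [-2.1, -1.7, 10.7]
grip_width: 0.0469
finger_force: 38.4
```

Call:
arm_command(deltas=[[[0,0,0],[0,0,0],6.3],[[0,0,0],[0,0,0],6.3],[[0,0,0],[0,0,0],6.3],[[0,0,-1],[0,0,0],6.3],[[0,0,-3],[0,0,0],6.3],[[0,0,-4],[0,0,0],6.3],[[0,0,-4],[0,0,0],6.3],[[0,0,-2],[0,0,0],6.3],[[0,0,0],[0,0,0],6.3]])

```text
clock: 12.1
position: [0.4556, 0.0315, 0.3303]
tool_rot: [3.138, 0.003, 1.807]
force: [-0.3, -0.0, -0.4]
grip_width: 0.0633
finger_force: 0.0
```

```bash
python3 - <<'E'
from h import *
import pickle
st=bot.observe(); print(np.array(st['position']),st['tool_rot'],np.array(st['force']))
f=bot.grab_frame('wrist');save(f,'g.png',s=1.5)
pickle.dump((st,f),open('g.pkl','wb'))
print(rel(st,[.642,.095,.31],2.695))
E
```

```text
[0.4556 0.0315 0.3303] [3.1382 0.0026 1.8074] [-0.3322 -0.0065 -0.3998]
(array([ 1.8116, 19.5998,  2.0934]), array([ 0.002 ,  0.0039, -0.8876]))
```

View pics/g.png

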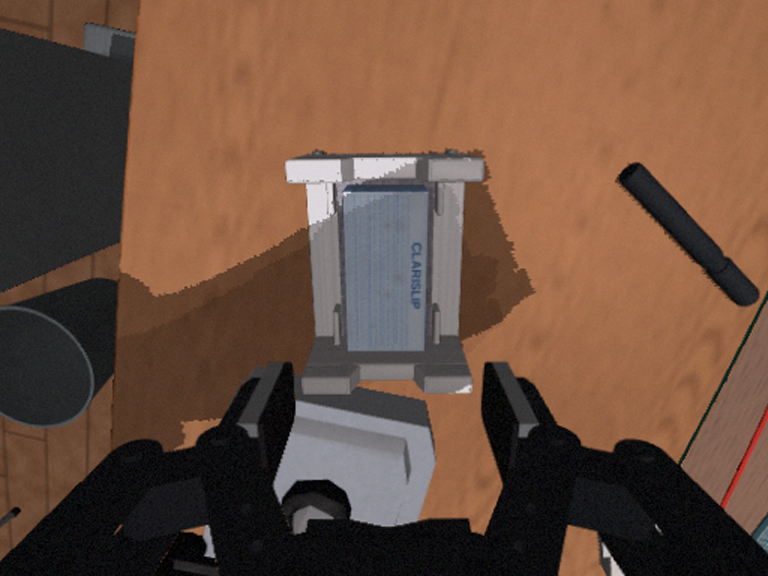

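The carton sits flat between both end walls, top face (343,190)–(425,350). The marker runs from about (628,172) to (747,298) at right.

```bash
python3 - <<'E'
from h import *
import pickle
st,f=pickle.load(open('g.pkl','rb'))
q=lambda ps,z:np.array([at_z(f,np.array(p)/1.5,z,st) for p in ps])
c=q([(286,160),(484,157),(471,391),(302,393)],.062); m=c.mean(0); d=c[0]+c[1]-c[2]-c[3]
print('caddy',m,np.linalg.norm(d)/2,np.arctan2(d[1],d[0]))
c=q([(343,191),(428,191),(424,350),(349,352)],.040); m=c.mean(0); d=c[0]+c[1]-c[2]-c[3]
print('carton',m,np.linalg.norm(d)/2,np.arctan2(d[1],d[0]))
c=q([(625,167),(749,302)],.010); m=c.mean(0);d=c[0]-c[1]; a=np.arctan2(d[1],d[0])
print('marker',c,m,np.linalg.norm(d),a)
print(rel(st,[*m[:2],.31],a))
E
```

```text
caddy [0.4553 0.0323 0.062 ] 0.1324450225728695 1.8121599074453907
carton [0.4558 0.0309 0.04  ] 0.09792569914609395 1.8119446443851834
marker [[0.5846 0.1243 0.01  ]
 [0.7045 0.0617 0.01  ]] [0.6446 0.093  0.01  ] 0.13522451037363478 2.660822883532339
(array([ 1.5552, 19.8039,  2.0947]), array([ 0.002 ,  0.0039, -0.8534]))
```

Call:
arm_command(deltas=[[[0.31,3.96,0.4],[0,0,0],6],[[0.31,3.96,0.4],[0,0,0],6],[[0.31,3.96,0.4],[0,0,0],6],[[0.31,3.96,0.4],[0,0,0],6],[[0.31,3.96,0.4],[0,0,0],6],[[0,0,0],[0,0,-0.122],6],[[0,0,0],[0,0,-0.122],6],[[0,0,0],[0,0,-0.122],6],[[0,0,0],[0,0,-0.122],6],[[0,0,0],[0,0,-0.122],6],[[0,0,0],[0,0,-0.122],6],[[0,0,0],[0,0,-0.122],6],[[0,0,0],[0,0,0],6],[[0,0,0],[0,0,0],6]])

```text
clock: 13.55
position: [0.6439, 0.0929, 0.3064]
tool_rot: [-3.14, -0.001, 2.658]
force: [0.6, 0.4, 0.2]
grip_width: 0.0596
finger_force: 0.0
```

```bash
python3 - <<'E'
from h import *
import pickle
st=bot.observe(); print(np.array(st['position']),st['tool_rot'],np.array(st['qpos']))
f=bot.grab_frame('wrist');save(f,'h.png',s=1.5)
pickle.dump((st,f),open('hh.pkl','wb'))
for d in bot.mark_of('marker_mid',f)[:2]: print(d,at_z(f,d['at'],.008,st))
E
```

```text
[0.6439 0.0929 0.3064] [-3.1396 -0.0008  2.6583] [ 0.3031  0.8254 -0.8877  1.5787  0.7014  1.0847  0.3185]
{'at': [259.1, 186.5], 'p': 0.69} [0.6475 0.0904 0.008 ]
```

View pics/h.png

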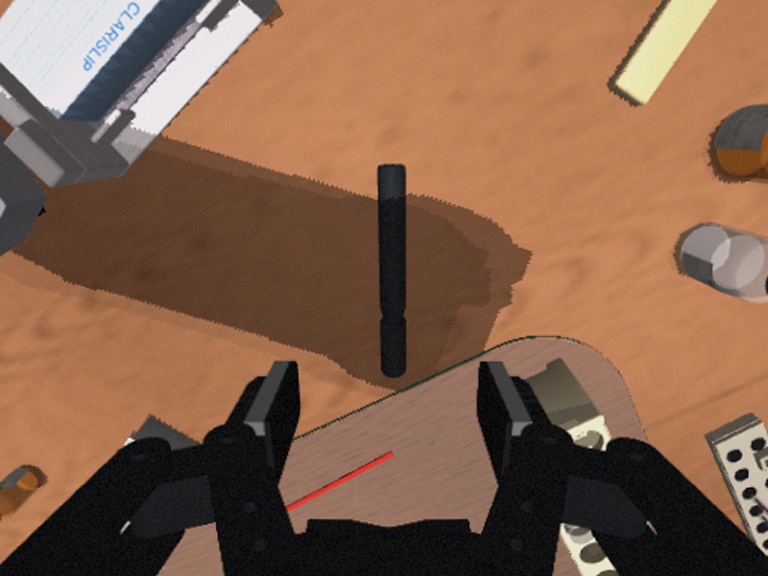

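The marker runs along the image column from (391,164) to (394,377), between the open fingers.

```bash
python3 - <<'E'
from h import *
import pickle
st,f=pickle.load(open('hh.pkl','rb'))
c=np.array([at_z(f,np.array(p)/1.5,.010,st) for p in [(391,164),(393.7,377)]]); m=c.mean(0);d=c[0]-c[1]; a=np.arctan2(d[1],d[0])
print('marker',c,m,np.linalg.norm(d),a)
print(rel(bot.observe(),[*m[:2],.179],a))
E
```

```text
marker [[0.5877 0.1232 0.01  ]
 [0.7068 0.063  0.01  ]] [0.6473 0.0931 0.01  ] 0.13351019956361485 2.673450666523542
(array([-0.2926,  0.1777, 12.7848]), array([-0.0018, -0.    , -0.0144]))
```

Call:
arm_command(deltas=[[[-0.29,0.18,2],[0,0,-0.014],5],[[0,0,4],[0,0,0],5],[[0,0,4],[0,0,0],5],[[0,0,2],[0,0,0],5],[[0,0,1],[0,0,0],5],[[0,0,0],[0,0,0],5],[[0,0,0],[0,0,0],0.5],[[0,0,0],[0,0,0],0.5],[[0,0,0],[0,0,0],0.5],[[0,0,0],[0,0,0],0.5],[[0,0,0],[0,0,0],0.5],[[0,0,0],[0,0,0],0.5],[[0,0,0],[0,0,0],0.5]], newtons=30)

```text
clock: 14.95
position: [0.6479, 0.0931, 0.1788]
tool_rot: [-3.141, 0.002, 2.675]
force: [-0.9, -1.6, 7.4]
grip_width: 0.0158
finger_force: 29.6
```

Call:
arm_command(deltas=[[[0,0,-2],[0,0,0],0.5],[[0,0,-4],[0,0,0],0.5],[[0,0,-4],[0,0,0],0.5],[[0,0,-3],[0,0,0],0.5],[[0,0,0],[0,0,0.123],0.5],[[0,0,0],[0,0,0.123],0.5],[[0,0,0],[0,0,0.123],0.5],[[0,0,0],[0,0,0.123],0.5],[[0,0,0],[0,0,0.123],0.5],[[0,0,0],[0,0,0.123],0.5],[[0,0,0],[0,0,0.123],0.5],[[0,0,0],[0,0,0],0.5],[[0,0,0],[0,0,0],0.5]])

```text
clock: 16.25
position: [0.6474, 0.0935, 0.3085]
tool_rot: [3.141, 0.002, 1.819]
force: [-0.5, 0.5, -0.5]
grip_width: 0.0156
finger_force: 29.7
```

```bash
python3 - <<'E'
from h import *
st=bot.observe(); print(np.array(st['position']),st['tool_rot'],st['grip_width'])
print(rel(st,[.455,.032,.30],1.812))
E
```

```text
[0.6474 0.0935 0.3085] [3.1411 0.0016 1.8189] 0.015556949434772175
(array([ -1.2306, -20.1616,   0.841 ]), array([0.0005, 0.0016, 0.0069]))
```

Call:
arm_command(deltas=[[[-0.25,-4.03,0],[0,0,0.007],0.5],[[-0.25,-4.03,0],[0,0,0],0.5],[[-0.25,-4.03,0],[0,0,0],0.5],[[-0.25,-4.03,0],[0,0,0],0.5],[[-0.25,-4.03,0.8],[0,0,0],0.5],[[0,0,0],[0,0,0],0.5],[[0,0,0],[0,0,0],0.5],[[0,0,0],[0,0,0],0.5]])

```text
clock: 17.05
position: [0.4554, 0.0338, 0.2999]
tool_rot: [3.141, 0.001, 1.81]
force: [-0.0, 0.4, -0.0]
grip_width: 0.0158
finger_force: 29.7
```

```bash
python3 - <<'E'
from h import *
import pickle
st=bot.observe(); print(np.array(st['position']),st['tool_rot'],np.array(st['force']))
f=bot.grab_frame('wrist');save(f,'i.png',s=1.5)
pickle.dump((st,f),open('i.pkl','wb'))
print(rel(st,[.455,.032,.23],1.812))
E
```

```text
[0.4554 0.0338 0.2999] [3.1409 0.0013 1.8095] [-0.0467  0.4026 -0.0352]
(array([-0.152 , -0.0859,  6.9854]), array([ 0.0007,  0.0013, -0.0025]))
```

View pics/i.png

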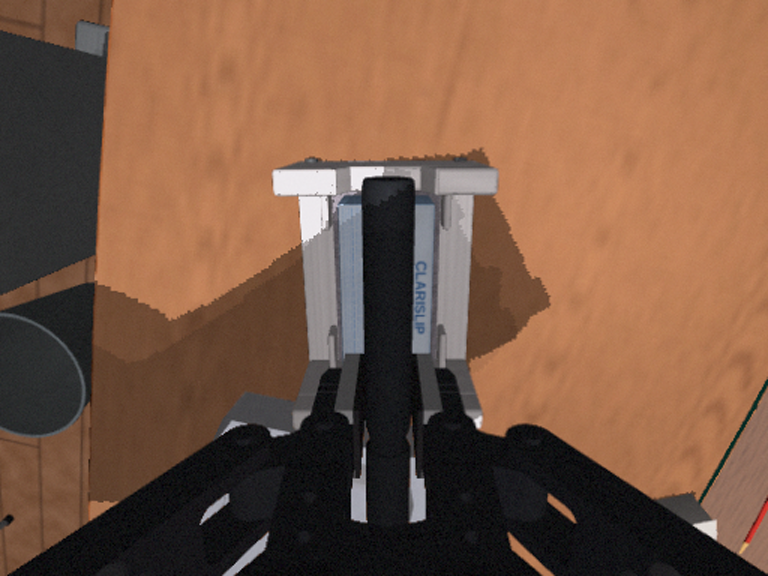

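The marker is held straight and lined up with the notch. Its far end is at about (388,180), over the near wall.

```bash
python3 - <<'E'
from h import *
import pickle
st,f=pickle.load(open('i.pkl','rb'))
for p,dz in [((388,182),.016),((388,178),.010),((363,190),.008),((413,190),.008)]:
    P=at_z(f,np.array(p)/1.5,st['position'][2]-.1788+dz,st); print(R.from_euler('xyz',st['tool_rot']).inv().apply(P-st['position']))
c=np.array([at_z(f,np.array(p)/1.5,.062,st) for p in [(273,170),(497,169),(497,192),(273,194)]]).mean(0)
print(R.from_euler('xyz',st['tool_rot']).inv().apply(c-st['position']))
E
```

```text
[0.0665 0.0002 0.1627]
[0.0671 0.0002 0.1687]
[ 0.0634 -0.0073  0.1707]
[0.0634 0.0077 0.1707]
[ 0.0596 -0.0012  0.2378]
```

Call:
arm_command(deltas=[[[-0.25,-0.1,1],[0,0,0],0.5],[[0,0,3],[0,0,0],0.5],[[0,0,2],[0,0,0],0.5],[[0,0,0.8],[0,0,0],0.5],[[0,0,0.2],[0,0,0],0.5],[[0,0,0.2],[0,0,0],0.5],[[0,0,0.2],[0,0,0],0.5],[[0,0,0],[0,0,0],0.5],[[0,0,0],[0,0,0],0.5]])

```text
clock: 18.0
position: [0.4543, 0.0306, 0.2257]
tool_rot: [-3.142, 0.002, 1.808]
force: [-0.3, -0.5, -0.2]
grip_width: 0.0155
finger_force: 29.7
```

Call:
arm_command(deltas=[[[0,0,0.1],[0,0,0],0.5],[[0,0,0.1],[0,0,0],0.5],[[0,0,0],[0,0,0],0.5],[[0,0,0],[0,0,0],0.5]])

```text
clock: 18.4
position: [0.4543, 0.0308, 0.2245]
tool_rot: [3.141, 0.003, 1.808]
force: [-8.9, -2.8, 37.7]
grip_width: 0.0157
finger_force: 34.3
```

Call:
arm_command(deltas=[[[0,0,-0.1],[0,0,0],0.5],[[0,0,0],[0,0,0],3.5],[[0,0,0],[0,0,0],3.5],[[0,0,0],[0,0,0],3.5],[[0,0,-1],[0,0,0],3.5],[[0,0,-3],[0,0,0],3.5],[[0,0,-4],[0,0,0],3.5],[[0,0,-4],[0,0,0],3.5],[[0,0,0],[0,0,0],3.5],[[0,0,0],[0,0,0],3.5]])

```text
clock: 19.4
position: [0.4542, 0.0306, 0.3453]
tool_rot: [3.141, 0.002, 1.807]
force: [0.2, -0.3, -0.8]
grip_width: 0.035
finger_force: 0.0
```

```bash
python3 - <<'E'
from h import *
st=bot.observe(); print(np.array(st['position']),st['tool_rot'],np.array(st['force']))
f=bot.grab_frame('wrist')
g=bot.grab_frame('scene')
a=cv2.resize(f['frame'],(400,300)); b=cv2.resize(g['frame'][140:260,270:430],(400,300))
cv2.imwrite('pics/j.png',cv2.resize(np.hstack([a,b]),None,fx=1,fy=1)[...,::-1])
E
```

```text
[0.4542 0.0306 0.3453] [3.1407 0.0023 1.8072] [ 0.249  -0.3321 -0.8113]
```

View pics/j.png

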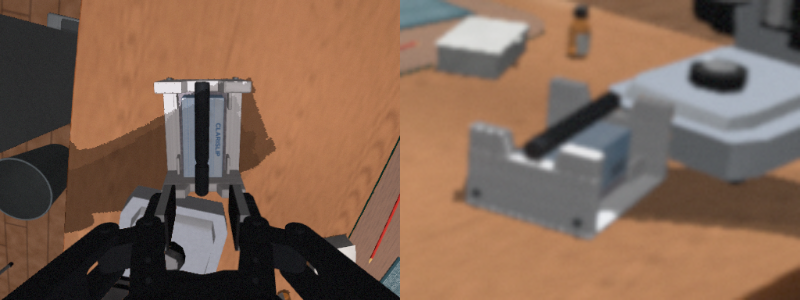

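The marker lies in both notches, from (202,83) to (202,193) in the left image, and about centred. The carton is flat beneath it and the gripper is clear of both.

```bash
python3 -c "
from workcell import bot
print(bot.job_done())"
```

```text
the job is handed in; nothing more can be done
None
```

I packed the nearer carton flat on the caddy floor, then laid the marker across both notches, about centred, let go of both, and handed the job in at about 19.5 s; no verdict came back.

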